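# Hold the portafilter in the service cradle against its sprung stop

## Robot

A 6-joint arm with a two-finger parallel gripper is mounted at the origin on the work surface. World frame = base frame: x ahead of the robot, y to its left, z up, the work surface at z = 0. Lengths are in m, angles in rad, forces in N, time in s.
With the tool pointing down it reaches from about 0.3 to 0.875 m from the base axis. Payload 6.4 kg.
Tool frame: the origin (TCP) lies on the front face of the gripper's body, between the roots of the fingers; the fingertips stand 73 mm ahead of it and the grasp point (between the pads) lies ctrl.pinch_z ahead of it (ctrl.pinch_z is the distance from the TCP to the grasp point, in m); z points along the fingers, x is the direction in which the jaws open and shut, and the axes are right-handed (so a half turn about z gives the same grasp; the last joint's range is limited). The gripper opens to 85 mm and grips with 20 to 120 N. Pads are 22 mm wide; open, the fingers measure 114 mm over their backs; the gripper's body (76 mm by 85 mm) begins 54 mm behind the grasp point. The pads swing forward as they close: fully open they stand 13 mm farther back than shut.
Start: joints at [-1.34, 0.181, 1.607, -0, 1.354, -0.206], TCP at [0.243, -0.521, 0.304] pointing down, gripper open.
Joint ranges: [-2.99, 2.99], [-0.89, 2.07], [0.3, 2.58], [-1.14, 4.28], [0, 2.63], [-3.12, 3.12]. Speed limits (rad/s): [2.57, 2.57, 3.01, 3.14, 3.14, 3.14].

## Interface

Orientations are given as a unit quaternion [w, x, y, z].
In Python, from bench import ctrl gives the robot as it stands.
- The arm moves only by the tool move_arm, never from a script. Its argument "rows" is text: rows parted by semicolons, each of 7 numbers parted by spaces: the shift along the tool's x, y, z in cm, then the turn, a rotation vector about the tool's x, y, z in degrees, then the opening, from 0 (shut) to 1 (fully open). In form: x y z rx ry rz grip; .... A call has 1 to 20 rows; each row shifts and turns the commanded pose from where the row before left it, along the tool's axes as they then stand; what a row does not reach is not made up. A row lasts 1/10 s, in which the tool goes at most 50 mm and 8.59 degrees, less where a joint would pass 70% of its speed; a pose out of reach is approached as far as the arm can. A call with a gripper value outside its range is refused whole. The fingers move at their own pace and stop on an object; the grip force is fixed at half the most. Time passes only in rows, so rows that do not move let the fingers close. It gives the time, the measured TCP pose, the force and the opening at its end, in the units of the state.
- ctrl.get_obs(): the state, without advancing time (a new reading comes with each control period).
- ctrl.camera(name): name is "side" or "top"; returns a dict with "color" (420x560x3 uint8, blue, green, red), "fx", "fy", "cx", "cy" (pixels), "rvec" (rotation vector, rad) and "tvec" (3), from world to camera coordinates, as OpenCV has them. Camera axes: x right, y down, z forward; pixel columns grow to the right and rows downward; lengths in m; the calibration is good to about 2 mm. A picture is of the moment at which its call begins. There is no depth.
- ctrl.hand_in(): hands the job in, once; it reports no verdict.
Trained networks look in the newest picture that a camera, given by its name, has taken for a name from the list of things; names that differ only in an ending like _2 or _b are one class to them, and where a whole thing is asked for, a point or a joint stands for the part that bears it (a point fixed in the world has none). Each returns a list of dicts, best first, with "confidence" (0 to 1); they miss things now and then, are a little off and sometimes report something else, mostly with a low value. They report only what shows in the picture. A call takes as long as a camera call.
- ctrl.look_for(camera, query): "bbox" ([left, top, right, bottom] in pixels, round what is visible of it).
- ctrl.trace(camera, query): "region" (420x560 bool, what is visible of it) and "bbox" ([left, top, right, bottom] in pixels, round what is visible of it).
The state is a dict: "time_s": time; "q": joint angles; "dq": joint speeds; "joint_efforts": joint torques, N m; "eef_pos": TCP position; "eef_rot": TCP orientation; "wrist_force": force on the tool from outside, world axes, zero at the start; "torque": the same for the moment, N m; "opening": opening from 0.0 (shut) to 1.0 (fully open).
Only numpy, scipy, OpenCV 4.12 (cv2) and the standard library are available. Lean on these libraries where they do the work, as an engineer would, in place of code of your own. Each camera call takes 0.05 s, during which the arm holds its last target.

## Task

Be the third hand for a colleague who will tighten the set screw in the portafilter's side: lift it by its handle well clear of the cork mat and lower its head flat into the cradle between the two blue cheeks, handle straight out of the open side. Push it against the sprung stop until the red pointer stands in the green band, never driving the stop to its end, and finish while still gripping the handle and pushing steadily there, without letting go. Do not disturb the jug, cup and tamper.

Things in the scene. Friction and masses are not known exactly. Their poses are not given: they have to be found in the camera images.
- portafilter: Steel portafilter, 0.3 to 0.5 kg. Origin: centre of the round head's underside (head 66 mm wide, 36 high, open top); z up. Black handle along -x, axis at z = 22 mm; grip part 24 mm wide (y), z 9 to 35 mm, x -63 to -140 mm; then an end knob 44 mm in diameter to x = -165 mm. Lies level on the mat on head and knob. Rim lugs reach y = +-39.5 mm and pass over the cheeks.
- handle (a point): Middle of the portafilter's handle grip, at (-100, 0, 22) mm in the portafilter's frame, on the handle's axis; the place to grip, with the fingers closing along the portafilter's y. Keep the grip within about 30 mm of it along the handle.
- cradle: Fixed cradle: plate 12 mm thick, x -50 to 135, y +-65 mm; two blue cheeks, tops at z = 30 mm, x -40 to 50 mm, form a channel 76 mm wide along x about y = 0, open above and at -x. Origin on the table below the head's centre as it just touches the stop. +x: push direction. Set the head down near x = -12 mm, handle towards -x. Scale rail: y 34 to 54, x 50 to 100, top 40 mm. Spring housing behind.
- seat (a point): Point on top of the cradle's plate, at (0, 0, 12) mm in the cradle's frame, where the centre of the head's underside is when the head just touches the stop at rest; x is the pushing direction.
- stop (a joint): Sprung stop (black rubber pad 48 mm wide, 28 high, on a steel block) at the channel's end: travel along the cradle's +x, 0 at rest, 0.040 m at its end. Spring 0.5 N per mm, no preload: 20 mm takes about 10 N. The red pointer moves with it; it is in the green band (12 mm long) at 0.014 to 0.026 m of travel, 7 to 13 N.
- stop_face (a point): Middle of the rubber pad's face that meets the head; at rest at (33, 0, 30) mm in the cradle's frame, moving with the stop.
- pointer (a point): Middle of the red pointer's end over the scale, at rest at (55, 44, 46.5) mm in the cradle's frame, moving with the stop; in the cradle's frame the green band lies at x = 69 to 81 mm.
- mat: Fixed brown cork mat, 300 x 180 x 6 mm, on which the portafilter lies at the start. Origin: centre of its underside.
- jug: Steel milk jug, 84 mm in diameter, 100 mm high, handle on its +y side; bystander. Origin: centre of underside.
- cup: Green cup, 88 mm in diameter, 62 mm high, handle on its +y side; bystander. Origin: centre of underside.
- tamper: Dark steel tamper, 54 mm in diameter, 83 mm high; bystander. Origin: centre of underside.

How it is judged:
On the way, in this order (a step that is already met when the one before it is completed fails the run):
1. the portafilter is lifted clear of the mat in the gripper (height (world z) of portafilter above 0.022 m and contact force between portafilter and mat below 0.05 N and contact force between portafilter and the fingers above 1 N), for 0.2 s.
2. its head lies flat on the cradle between the cheeks, handle out of the open side (y of portafilter in the frame of cradle between -0.007 and 0.007 m and z of portafilter in the frame of cradle between 0.008 and 0.017 m and angle between portafilter's own z axis and vertical below 0.12 rad and angle between the x axis of portafilter and the x axis of cradle, either way round below 0.15 rad and x of handle in the frame of cradle below -0.04 m and x of portafilter in the frame of cradle between -0.03 and 0.03 m), for 0.2 s.
At the end, for the whole second after the job is handed in: Still gripped within 50 mm of the handle's middle; head flat in the cradle (within 7 mm of midline, 5 mm in height, tilt 0.12 rad, handle 0.15 rad to the channel, out of the open side); steady push: 6 to 14.5 N on the stop, its travel 13 to 27 mm, all still through the last second (y of portafilter in the frame of cradle between -0.007 and 0.007 m and z of portafilter in the frame of cradle between 0.008 and 0.017 m and angle between portafilter's own z axis and vertical below 0.12 rad and angle between the x axis of portafilter and the x axis of cradle, either way round below 0.15 rad and x of handle in the frame of cradle below -0.04 m and value of joint stop between 0.013 and 0.027 m and velocity of joint stop between -0.004 and 0.004 m/s and contact force between portafilter and stop between 6 and 14.5 N and contact force between portafilter and the fingers above 2 N and distance between the grasp point and handle below 0.05 m and linear speed of portafilter below 0.01 m/s); the arm keeps its last pose, push and grip.
It fails at once if the stop is driven to its end (value of joint stop above 0.038 m).
It fails at once if the milk jug is pushed away or tipped (distance of jug from where it was at the start of the episode above 0.03 m or angle between jug's own z axis and vertical above 0.3 rad).
It fails at once if the green cup is pushed away or tipped (distance of cup from where it was at the start of the episode above 0.03 m or angle between cup's own z axis and vertical above 0.3 rad).
It fails at once if the tamper is pushed away or tipped (distance of tamper from where it was at the start of the episode above 0.03 m or angle between tamper's own z axis and vertical above 0.3 rad).
It also fails if it takes over 42 s, if anything falls off the work surface, if the arm or the gripper's body presses on something with over 40 N, if the wrist force passes 120 N, or if a joint passes its speed limit or range.

## Working session

There is one attempt and no reset: what is moved stays moved. The work goes in short steps, Python scripts to look and compute and a tool call to move; the robot and the scene stay as the last step left them, time stands still between calls to the robot, and variables do not carry over. Pictures are saved under pics/ and viewed, and the job is handed in when it is done.

Besides the shell and the picture viewer there is one more tool, called after "Emit:" as name(argument=value, ...) on one line, values as JSON. move_arm: Moves the arm, as the interface text tells. Its arguments: {"type":"object","properties":{"rows":{"type":"string"}},"required":["rows"]}

```bash
mkdir -p pics; ls; python3 - <<'E'
from bench import ctrl
import cv2
print(ctrl.pinch_z, ctrl.get_obs())
for c in ("top","side"):
    d=ctrl.camera(c); cv2.imwrite(f"pics/{c}0.png",d["color"])
    print(c,d["fx"],d["cx"],d["cy"],d["rvec"],d["tvec"])
    for n in ["portafilter","handle","cradle","stop","stop_face","pointer","mat","jug","cup","tamper"]:
        print(n,[(x["bbox"],round(x["confidence"],2)) for x in ctrl.look_for(c,n)][:2])
E
```

```text
pics
0.0539 {'time_s': 0.0, 'q': array([-1.34028137e+00,  1.81587641e-01,  1.60804149e+00,  2.18700910e-05,
        1.35378266e+00, -2.06317448e-01]), 'dq': array([-3.71754945e-05,  2.06330294e-04,  4.48776016e-04,  6.97524921e-04,
        1.45901504e-03,  4.29099058e-04]), 'joint_efforts': array([-1.69838804e-03, -4.44872653e+01, -3.51340127e+01, -3.60417198e-04,
        9.06761969e-03, -2.23689568e-05]), 'eef_pos': array([ 0.2431756 , -0.52056483,  0.30294165]), 'eef_rot': array([-6.42973473e-04,  8.43524151e-01, -5.37090476e-01, -6.43438377e-04]), 'wrist_force': array([-0.28453133,  0.23945291,  0.64995679]), 'torque': array([-0.00504457, -0.00629582, -0.00857132]), 'opening': 1.0008996262202101}
top 405.0379696984544 279.760912856481 204.4250987772816 [ 2.10867952 -2.11270986  0.18668797] [-0.05906317  0.57529829  0.87397147]
portafilter [([324.7, 178.0, 359.8, 262.0], 0.72)]
handle [([325.0, 177.3, 363.6, 261.6], 0.76)]
cradle [([120.9, 158.4, 178.1, 234.2], 0.72)]
stop [([124.9, 173.2, 158.9, 203.0], 0.71)]
stop_face [([128.7, 172.6, 158.9, 199.4], 0.85)]
pointer [([121.1, 172.7, 157.6, 202.8], 0.71)]
mat [([303.3, 156.5, 382.6, 286.2], 0.87)]
jug [([223.6, 101.6, 273.5, 150.0], 0.78)]
cup [([230.2, 258.7, 274.2, 313.2], 0.79)]
tamper [([419.3, 166.9, 449.7, 192.2], 0.85)]
side 540.315379680545 290.008897777366 208.33582424245515 [ 0.45907111 -2.60297729  1.39054052] [0.51867386 0.19585354 1.26145401]
portafilter [([302.1, 137.9, 318.3, 166.2], 0.55)]
handle [([284.9, 176.3, 353.1, 209.4], 0.73)]
cradle [([182.8, 272.4, 279.0, 333.2], 0.97)]
stop []
stop_face [([205.2, 279.2, 234.7, 306.8], 0.61)]
pointer [([206.9, 280.9, 238.8, 304.5], 0.82)]
mat [([256.4, 174.5, 372.2, 226.7], 0.73)]
jug [([200.9, 185.4, 229.2, 233.9], 0.77)]
cup [([328.0, 229.3, 375.4, 266.7], 0.63)]
tamper [([297.9, 137.4, 318.4, 165.9], 0.71), ([182.1, 270.2, 277.9, 334.2], 0.6)]
```

```bash
python3 - <<'E'
import cv2
a=cv2.imread("pics/top0.png");cv2.imwrite("pics/t0z.png",cv2.resize(a[90:330,100:460],None,fx=2.2,fy=2.2,interpolation=cv2.INTER_CUBIC))
a=cv2.imread("pics/side0.png");cv2.imwrite("pics/s0z.png",cv2.resize(a[120:350,150:410],None,fx=2.6,fy=2.6,interpolation=cv2.INTER_CUBIC))
E
```

```text
(no output)
```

View pics/t0z.png

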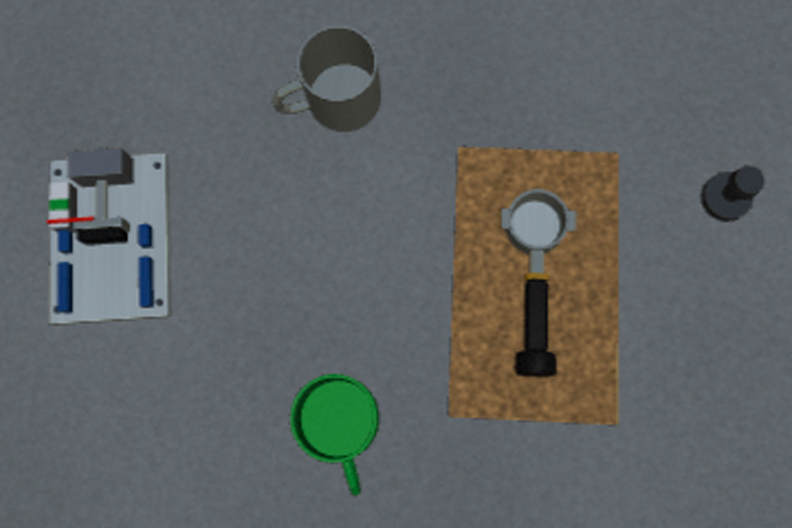

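View pics/s0z.png

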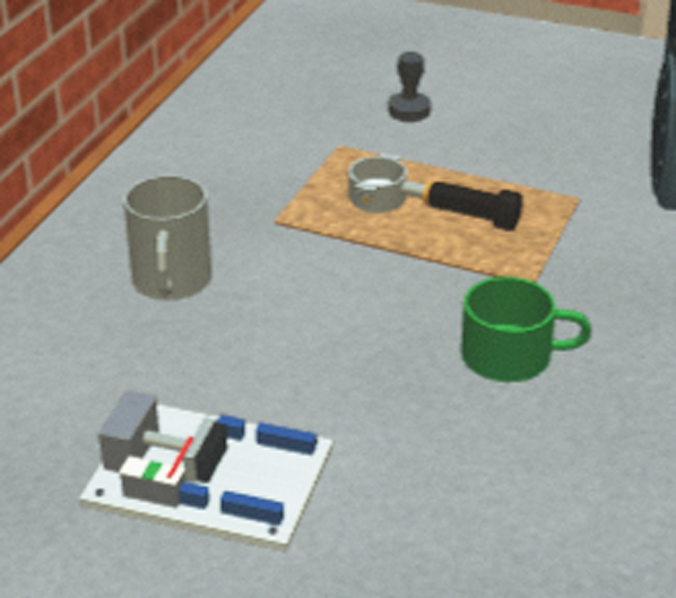

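```bash
cat > h.py <<'E'
import numpy as np, cv2
from scipy.optimize import minimize
from scipy.spatial.transform import Rotation as R
def cyl(r,a,b,axis='z',c=(0,0),n=32):
    t=np.linspace(0,2*np.pi,n,endpoint=False); o=[]
    for h in (a,b):
        for k in t:
            u,v=r*np.cos(k),r*np.sin(k)
            o.append((c[0]+u,c[1]+v,h) if axis=='z' else (h,c[0]+u,c[1]+v))
    return np.array(o)/1000
def box(x0,x1,y0,y1,z0,z1):
    return np.array([(x,y,z) for x in (x0,x1) for y in (y0,y1) for z in (z0,z1)])/1000
PF=[cyl(33,0,36),box(-63,-30,-6,6,16,28),box(-140,-63,-12,12,9,35),cyl(22,-165,-140,'x',(0,22)),box(-8,8,-39.5,39.5,29,36)]
PLATE=[box(-50,135,-65,65,0,12)]
def proj(P,d): return cv2.projectPoints(P,d["rvec"],d["tvec"],np.array([[d["fx"],0,d["cx"]],[0,d["fy"],d["cy"]],[0,0,1.]]),None)[0][:,0]
S=8
def mask(parts,T,d,win):
    x0,y0,x1,y1=win
    m=np.zeros(((y1-y0)*S,(x1-x0)*S),np.uint8)
    for p in parts:
        q=proj(p@T[0].T+T[1],d)
        q=((q+0.5-[x0,y0])*S-0.5)
        cv2.fillConvexPoly(m,cv2.convexHull(np.round(q).astype(np.int32)),1)
    return cv2.resize(m.astype(np.float32),(x1-x0,y1-y0),interpolation=cv2.INTER_AREA)
def fit(parts,z,views,p0):
    def f(p):
        T=(R.from_euler('z',p[2]).as_matrix(),np.array([p[0],p[1],z]))
        return sum(np.abs(mask(parts,T,d,w)-m[w[1]:w[3],w[0]:w[2]]).sum()/m.sum() for d,m,w in views)
    r=minimize(f,p0,method='Nelder-Mead',options=dict(initial_simplex=[p0]+[np.array(p0)+np.eye(3)[i]*s for i,s in enumerate((.012,.012,.08))],xatol=1e-5,fatol=1e-5))
    return r.x,r.fun
def ray(px,d,z):
    K=np.array([[d["fx"],0,d["cx"]],[0,d["fy"],d["cy"]],[0,0,1.]])
    Rm=cv2.Rodrigues(d["rvec"])[0]; C=-Rm.T@np.ravel(d["tvec"])
    v=Rm.T@np.linalg.inv(K)@np.array([px[0],px[1],1]); return C+v*(z-C[2])/v[2]
E
python3 - <<'E'
from bench import ctrl
from h import *
views={"portafilter":[],"cradle":[]}
for c in ("top","side"):
    d=ctrl.camera(c)
    for n in views:
        t=ctrl.trace(c,n)
        for k in t[:2]: print(c,n,k["bbox"],k["confidence"],k["region"].sum())
        if t:
            m=t[0]["region"].astype(np.float32); b=t[0]["bbox"]
            w=[int(b[0])-12,int(b[1])-12,int(b[2])+12,int(b[3])+12]
            views[n].append((d,m,w))
    cv2.imwrite(f"pics/m_{c}.png",np.hstack([cv2.resize(np.uint8(v[-1][1]*255)[90:350,100:470],None,fx=1,fy=1) for v in views.values() if v]))
    print("ray head",ray((343.6,191) ,d,.042) if c=="top" else "")
    if c=="top":
        for u,v in ((50,160),(165,153),(168,317),(50,323)): print(ray((u/2.2+100,v/2.2+90),d,.012))
        for u,v in ((537,222),(536,362)): print("pf",ray((u/2.2+100,v/2.2+90),d,.035))
        for n,z in (("jug",.1),("cup",.062),("tamper",.083)):
            b=ctrl.look_for(c,n)[0]["bbox"]; print(n,[ray((b[i],b[j]),d,0) for i,j in((0,1),(2,3))])
import pickle; pickle.dump(views,open("v.pkl","wb"))
E
```

```text
top portafilter [328.0, 175.8, 361.1, 263.1] 0.68 1359
top cradle [117.8, 157.2, 177.1, 236.1] 0.57 4238
ray head [ 0.60931378 -0.20918674  0.042     ]
[0.69039783 0.3291376  0.012     ]
[0.69782855 0.19957682 0.012     ]
[0.5126985  0.18701234 0.012     ]
[0.50646649 0.31524599 0.012     ]
pf [ 0.61114792 -0.21134554  0.035     ]
pf [ 0.46200203 -0.20572187  0.035     ]
jug [array([0.86063127, 0.09027822, 0.        ]), array([ 0.72137118, -0.04623261,  0.        ])]
cup [array([0.45058367, 0.0598429 , 0.        ]), array([ 0.32749895, -0.04508656,  0.        ])]
tamper [array([ 0.68351204, -0.39918261,  0.        ]), array([ 0.6132011 , -0.46317097,  0.        ])]
side portafilter [298.3, 138.9, 316.7, 164.6] 0.63 273
side portafilter [284.5, 175.8, 350.2, 210.1] 0.61 963
side cradle [184.4, 271.3, 279.5, 333.2] 0.87 3786
ray head
```

```bash
python3 -c "
import cv2,numpy as np
a=cv2.imread('pics/m_top.png');b=cv2.imread('pics/m_side.png');print(a.shape,b.shape)
w=max(a.shape[1],b.shape[1]);f=lambda i:cv2.copyMakeBorder(i,0,4,0,w-i.shape[1],0,value=(90,0,0));cv2.imwrite('pics/m.png',np.vstack([f(a),f(b)]))"
```

```text
(260, 740, 3) (260, 740, 3)
```

View pics/m.png

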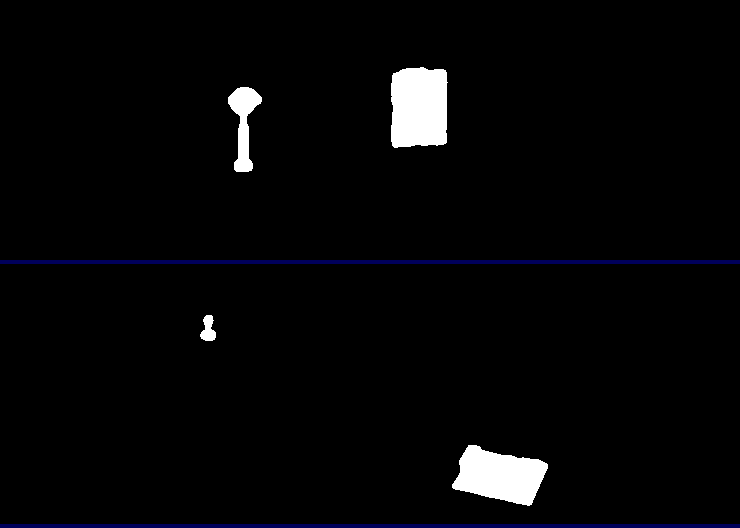

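```bash
python3 - <<'E'
from bench import ctrl
from h import *
import pickle
v=pickle.load(open("v.pkl","rb"))
d=ctrl.camera("side"); t=ctrl.trace("side","portafilter")
k=max(t,key=lambda k:k["region"].sum()); b=k["bbox"]; print(b)
v["portafilter"][1]=(d,k["region"].astype(np.float32),[int(b[0])-12,int(b[1])-12,int(b[2])+12,int(b[3])+12])
pickle.dump(v,open("v.pkl","wb"))
for n,parts,z,p0 in (("portafilter",PF,.006,[.611,-.211,0]),("cradle",PLATE+[box(50,100,34,54,12,40),box(100,130,-28,28,12,50)],0,[.56,.253,0.08])):
    vv=v[n]
    for name,s in (("both",vv),("top",vv[:1]),("side",vv[1:])):
        x,f=fit(parts,z,s,p0); print(n,name,x.round(4),round(f,3))
# overlay
    x,f=fit(parts,z,vv,p0)
    P={"portafilter":PF,"cradle":[box(-50,135,-65,65,12,12),box(-40,50,38,50,30,30),box(-40,50,-50,-38,30,30),box(50,100,34,54,40,40)]}[n]
    T=(R.from_euler('z',x[2]).as_matrix(),np.array([x[0],x[1],z]))
    ims=[]
    for d,m,w in vv:
        im=cv2.resize(d["color"][w[1]:w[3],w[0]:w[2]],None,fx=5,fy=5,interpolation=cv2.INTER_CUBIC)
        for p in P:
            q=(proj(p@T[0].T+T[1],d)+.5-[w[0],w[1]])*5-.5
            cv2.polylines(im,[cv2.convexHull(q.round().astype(np.int32))],True,(0,255,255),1)
        ims.append(im)
    H=max(i.shape[0] for i in ims)
    o=np.hstack([cv2.copyMakeBorder(i,0,H-i.shape[0],0,4,0) for i in ims]); s=min(1,800/o.shape[1],600/o.shape[0])
    cv2.imwrite(f"pics/ov_{n}.png",cv2.resize(o,None,fx=s,fy=s,interpolation=cv2.INTER_AREA))
E
```

```text
[284.3, 175.2, 350.2, 209.0]
portafilter both [ 0.6125 -0.2106 -0.0395] 0.267
portafilter top [ 0.6134 -0.2116 -0.046 ] 0.096
portafilter side [ 0.6107 -0.2086 -0.0212] 0.149
cradle both [0.56   0.2569 0.0584] 0.083
cradle top [0.5614 0.2577 0.0513] 0.027
cradle side [0.5583 0.2557 0.0697] 0.039
```

View pics/ov_portafilter.png

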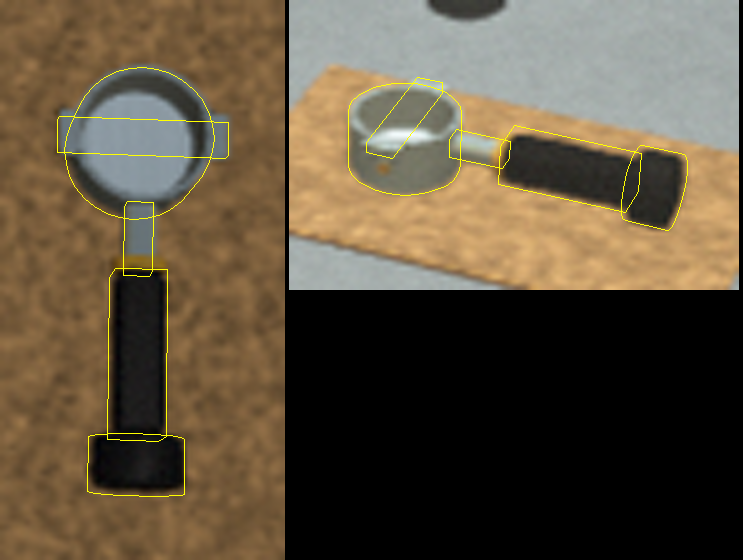

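View pics/ov_cradle.png

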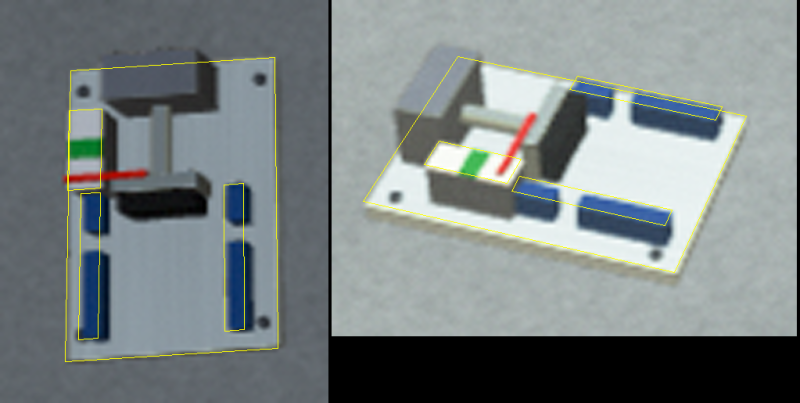

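Emit:
move_arm(rows="0 0 0 0 0 7 1; 0 0 0 0 0 7 1; 0 0 0 0 0 7 1; 0 0 0 0 0 6.3 1; -2.5 -2.1 0.6 0 0 0 1; -2.5 -2.1 0.6 0 0 0 1; -2.5 -2.1 0.6 0 0 0 1; -2.5 -2.1 0.6 0 0 0 1; -2.5 -2.1 0.6 0 0 0 1; -2.5 -2.1 0.6 0 0 0 1; -2.5 -2.1 0.6 0 0 0 1; -2.5 -2.1 0.6 0 0 0 1; -2.5 -2.1 0.6 0 0 0 1; -2.5 -2.1 0.6 0 0 0 1; -2.5 -2.1 0.6 0 0 0 1; -2.5 -2.1 0.6 0 0 0 1; -2.5 -2 0.6 0 0 0 1; 0 0 0 0 0 0 1; 0 0 0 0 0 0 1")

```text
time_s: 3.55
eef_pos: [0.528, -0.2066, 0.2257]
eef_rot: [-0.0, -0.694, 0.72, 0.0]
wrist_force: [-0.3, 0.0, 0.6]
opening: 1.0
```

```bash
cat >> h.py <<'E'
def state(o,target=None):
    q=o["eef_rot"]; M=R.from_quat([q[1],q[2],q[3],q[0]]).as_matrix()
    print("t",round(o["time_s"],2),"pos",o["eef_pos"].round(4),"xaxis deg",np.degrees(np.arctan2(M[1,0],M[0,0])).round(2),"z",M[:,2].round(4),"F",o["wrist_force"].round(2),"T",o["torque"].round(3),"op",round(o["opening"],3))
    if target is not None: print("tool shift cm",(M.T@(np.array(target)-o["eef_pos"])*100).round(2))
E
python3 - <<'E'
from bench import ctrl
from h import *
print(ctrl.pinch_z)
state(ctrl.get_obs(),[.5276,-.2072,.084])
for c in ("top","side"):
    d=ctrl.camera(c); a=d["color"]
    cv2.imwrite(f"pics/{c}1.png",a)
E
```

```text
0.0539
t 3.55 pos [ 0.528  -0.2066  0.2257] xaxis deg -92.17 z [-7.e-04 -0.e+00 -1.e+00] F [-0.33  0.    0.56] T [0.003 0.02  0.012] op 1.0
tool shift cm [ 0.06  0.03 14.17]
```

View pics/top1.png

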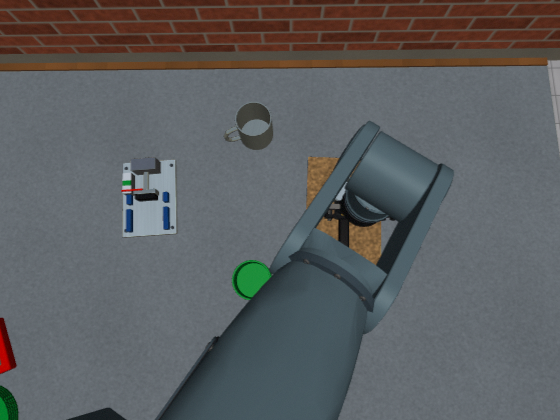

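View pics/side1.png

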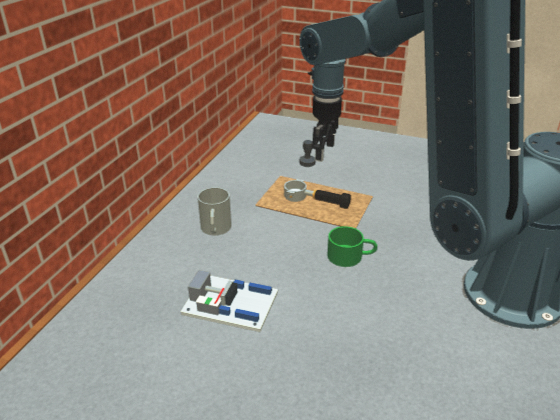

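Emit:
move_arm(rows="0 0 2 0 0 0 1; 0 0 2 0 0 0 1; 0 0 2 0 0 0 1; 0 0 2 0 0 0 1; 0 0 2 0 0 0 1; 0 0 1.5 0 0 0 1; 0 0 1 0 0 0 1; 0 0 0.8 0 0 0 1; 0 0 0.5 0 0 0 1; 0 0 0.2 0 0 0 1; 0 0 0 0 0 0 1; 0 0 0 0 0 0 1")

```text
time_s: 4.85
eef_pos: [0.5283, -0.2072, 0.0864]
eef_rot: [0.0, -0.693, 0.721, -0.0]
wrist_force: [-0.2, -0.2, 0.3]
opening: 0.998
```

```bash
python3 - <<'E'
from bench import ctrl
from h import *
print(ctrl.pinch_z)
state(ctrl.get_obs(),[.5276,-.2072,.084])
d=ctrl.camera("side"); a=d["color"]
cv2.imwrite("pics/side2.png",cv2.resize(a[120:240,250:400],None,fx=5,fy=5,interpolation=cv2.INTER_CUBIC))
E
```

```text
0.0539
t 4.85 pos [ 0.5283 -0.2072  0.0864] xaxis deg -92.26 z [ 8.e-04 -5.e-04 -1.e+00] F [-0.19 -0.19  0.25] T [-0.064 -0.022  0.02 ] op 0.998
tool shift cm [0.   0.07 0.24]
```

View pics/side2.png

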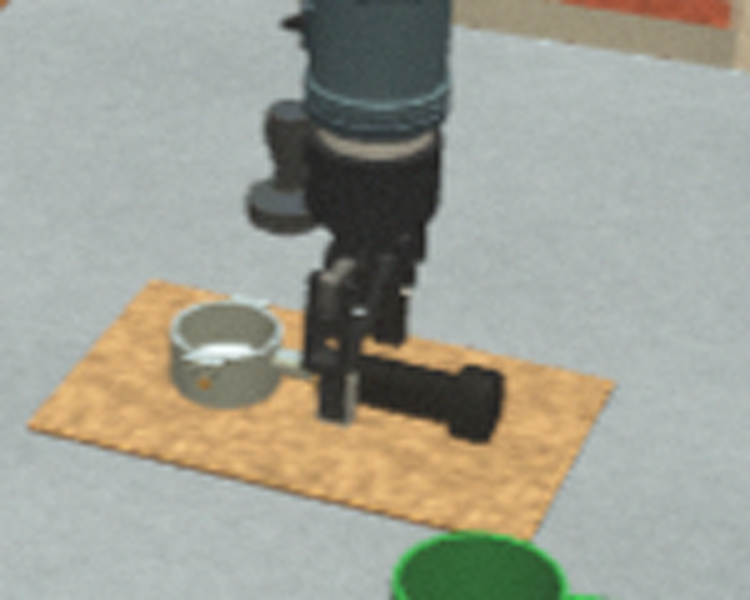

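Emit:
move_arm(rows="0 0.3 0.1 0 0 0 1; 0 0 0 0 0 0 1; 0 0 0 0 0 0 0; 0 0 0 0 0 0 0; 0 0 0 0 0 0 0; 0 0 0 0 0 0 0; 0 0 0 0 0 0 0; 0 0 0 0 0 0 0; 0 0 0 0 0 0 0; 0 0 0 0 0 0 0; 0 0 0 0 0 0 0; 0 0 0 0 0 0 0")

```text
time_s: 6.1
eef_pos: [0.5251, -0.2071, 0.0851]
eef_rot: [0.0, -0.693, 0.721, -0.0]
wrist_force: [-0.2, -0.1, 4.4]
opening: 0.27
```

```bash
python3 - <<'E'
from bench import ctrl
from h import *
print(ctrl.pinch_z)
state(ctrl.get_obs())
d=ctrl.camera("side"); a=d["color"]
cv2.imwrite("pics/side3.png",cv2.resize(a[120:240,250:400],None,fx=5,fy=5,interpolation=cv2.INTER_CUBIC))
E
```

```text
0.0539
t 6.1 pos [ 0.5251 -0.2071  0.0851] xaxis deg -92.27 z [ 4.e-04 -4.e-04 -1.e+00] F [-0.21 -0.08  4.36] T [-0.109  0.089 -0.008] op 0.27
```

View pics/side3.png

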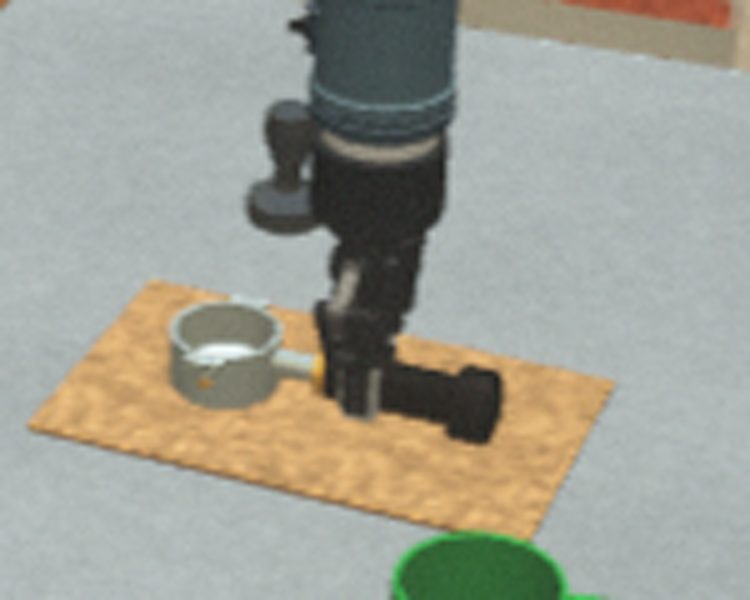

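Emit:
move_arm(rows="0 0 -0.3 0 0 0 0; 0 0 -0.6 0 0 0 0; 0 0 -1 0 0 0 0; 0 0 -1 0 0 0 0; 0 0 -1.2 0 0 0 0; 0 0 -1.5 0 0 0 0; 0 0 -1.5 0 0 0 0; 0 0 -1.5 0 0 0 0; 0 0 -1.5 0 0 0 0; 0 0 -1.2 0 0 0 0; 0 0 -0.7 0 0 0 0; 0 0 0 0 0 0 0; 0 0 0 0 0 0 0")

```text
time_s: 7.45
eef_pos: [0.5247, -0.2068, 0.2045]
eef_rot: [-0.0, -0.693, 0.721, 0.0]
wrist_force: [-0.3, 0.3, -3.3]
opening: 0.269
```

```bash
python3 - <<'E'
from bench import ctrl
from h import *
state(ctrl.get_obs())
d=ctrl.camera("side"); a=d["color"]
cv2.imwrite("pics/side4.png",cv2.resize(a[80:240,220:400],None,fx=4,fy=4,interpolation=cv2.INTER_CUBIC))
E
```

```text
t 7.45 pos [ 0.5247 -0.2068  0.2045] xaxis deg -92.28 z [-5.e-04  4.e-04 -1.e+00] F [-0.27  0.25 -3.28] T [ 0.032  0.187 -0.031] op 0.269
```

View pics/side4.png

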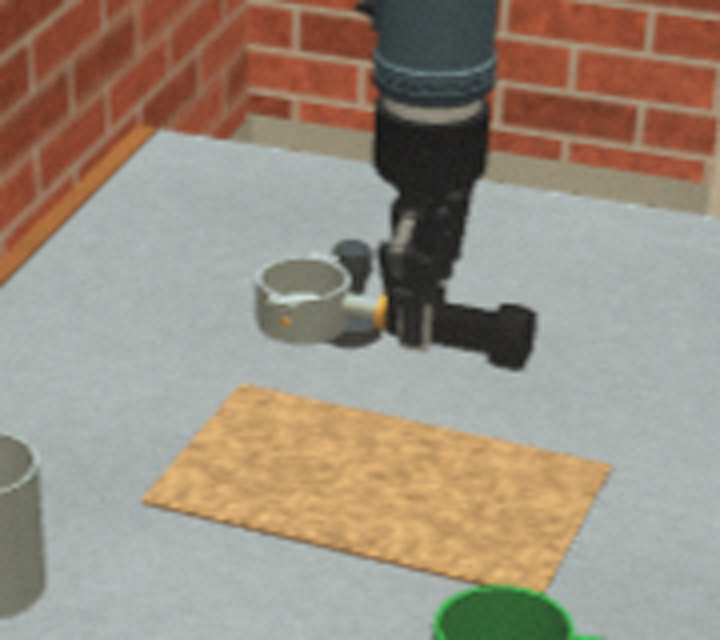

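Emit:
move_arm(rows="0 0 0 0 0 -5.6 0; -1 0.1 0 0 0 0 0; -1.8 0.2 0 0 0 0 0; -2.6 0.2 0 0 0 0 0; -2.6 0.2 0 0 0 0 0; -2.6 0.2 0 0 0 0 0; -2.6 0.2 0 0 0 0 0; -2.6 0.2 0 0 0 0 0; -2.6 0.2 0 0 0 0 0; -2.6 0.2 0 0 0 0 0; -2.6 0.2 0 0 0 0 0; -2.6 0.2 0 0 0 0 0; -2.6 0.2 0 0 0 0 0; -2.6 0.2 0 0 0 0 0; -2.6 0.2 0 0 0 0 0; -2.6 0.2 0 0 0 0 0; -2.6 0.2 0 0 0 0 0; -2.6 0.2 0 0 0 0 0; -2.6 0.2 0 0 0 0 0; -1.7 0.2 0 0 0 0 0")

```text
time_s: 9.5
eef_pos: [0.4592, 0.2536, 0.2045]
eef_rot: [0.0, 0.727, -0.686, -0.001]
wrist_force: [-0.2, -1.0, -4.3]
opening: 0.271
```

Emit:
move_arm(rows="0 0 1 0 0 0 0; 0 0 1.5 0 0 0 0; 0 0 1.5 0 0 0 0; 0 0 1.5 0 0 0 0; 0 0 1 0 0 0 0; 0 0 0.5 0 0 0 0; 0 0 0 0 0 0 0; 0 0 0 0 0 0 0; 0 0 0 0 0 0 0")

```text
time_s: 10.4
eef_pos: [0.4618, 0.2512, 0.1357]
eef_rot: [-0.001, 0.727, -0.686, 0.0]
wrist_force: [0.4, 0.4, -4.1]
opening: 0.272
```

```bash
python3 - <<'E'
from bench import ctrl
from h import *
state(ctrl.get_obs(),[.4607,.2511,.1345])
for c,w in (("top",(90,130,250,270)),("side",(150,210,330,350))):
    d=ctrl.camera(c); a=d["color"]
    for n in ("portafilter","handle","cradle"): 
        t=ctrl.trace(c,n); print(c,n,[(k["bbox"],round(k["confidence"],2)) for k in t][:2])
    cv2.imwrite(f"pics/{c}5.png",cv2.resize(a[w[1]:w[3],w[0]:w[2]],None,fx=4,fy=4,interpolation=cv2.INTER_CUBIC))
E
```

```text
t 10.4 pos [0.4618 0.2512 0.1357] xaxis deg -86.69 z [ 1.4e-03  4.0e-04 -1.0e+00] F [ 0.4   0.36 -4.13] T [ 0.007  0.213 -0.046] op 0.272
tool shift cm [0.01 0.11 0.12]
top portafilter [([302.6, 160.4, 382.4, 285.7], 0.65), ([116.9, 199.3, 153.1, 290.1], 0.64)]
top handle [([118.7, 201.7, 155.1, 290.6], 0.84)]
top cradle [([120.3, 156.8, 176.5, 237.2], 0.61), ([120.0, 199.3, 154.2, 289.1], 0.22)]
side portafilter [([236.3, 266.4, 327.6, 309.4], 0.58)]
side handle [([236.0, 262.9, 328.3, 308.6], 0.55)]
side cradle [([182.7, 270.7, 276.1, 334.0], 0.74), ([207.6, 279.8, 240.4, 305.6], 0.17)]
```

View pics/top5.png

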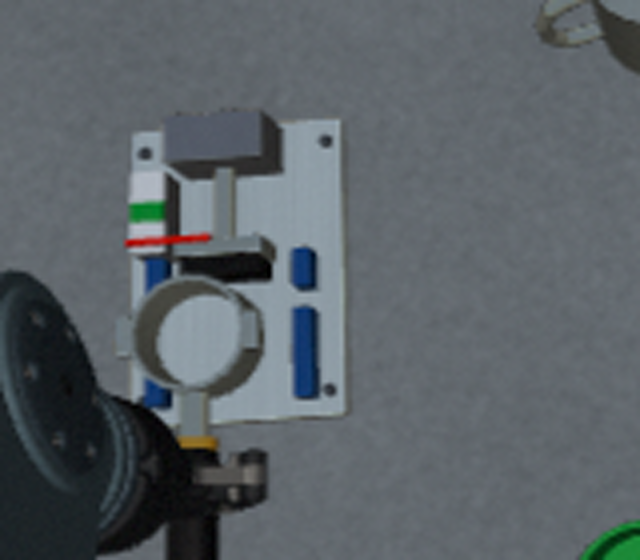

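View pics/side5.png

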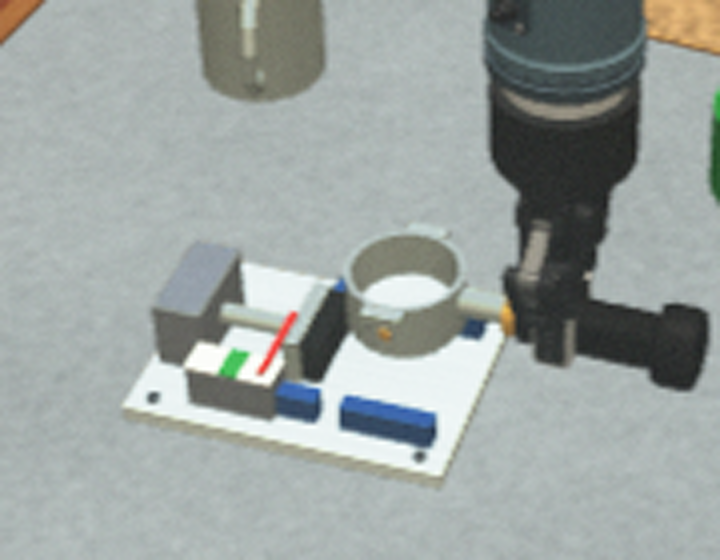

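```bash
cat >> h.py <<'E'
def headfit(d,region,win,z,p0,yaw):
    m=region.astype(np.float32)
    HP=[PF[0],PF[1],PF[4]]
    M=R.from_euler('z',yaw).as_matrix()
    def f(p):
        return np.abs(mask(HP,(M,np.array([p[0],p[1],z])),d,win)-m[win[1]:win[3],win[0]:win[2]]).sum()
    p0=np.array(p0)
    r=minimize(f,p0,method='Nelder-Mead',options=dict(initial_simplex=[p0,p0+[.01,0],p0+[0,.01]],xatol=1e-5,fatol=1e-3))
    return r.x,r.fun
E
python3 - <<'E'
from bench import ctrl
from h import *
o=ctrl.get_obs(); yaw=np.radians(90-86.69); p=o["eef_pos"]
pf=p[:2]+.0875*np.array([np.cos(yaw),np.sin(yaw)]); z=.006+p[2]-.0851
print("pred PF",pf,z)
CR={"top":(.5614,.2577,.0513),"side":(.5583,.2557,.0697)}
for c,w in (("top",(105,180,170,240)),("side",(225,250,272,312))):
    d=ctrl.camera(c)
    t=[k for k in ctrl.trace(c,"portafilter") if np.hypot(*(np.array([k["bbox"][0]+k["bbox"][2],k["bbox"][1]+k["bbox"][3]])/2-[(135,245),(280,287)][c=="side"]))<25]
    print(c,len(t),t and t[0]["bbox"])
    x,f=headfit(d,t[0]["region"],w,z,pf,CR[c][2]); 
    cx,cy,ca=CR[c]; dd=x-[cx,cy]; print(c,x.round(4),f,"cradle frame",(R.from_euler('z',-ca).as_matrix()[:2,:2]@dd).round(4))
    im=cv2.resize(d["color"][w[1]-20:w[3]+20,w[0]-20:w[2]+20],None,fx=6,fy=6,interpolation=cv2.INTER_CUBIC)
    def dr(parts,T,col):
        for q in parts:
            u=(proj(q@T[0].T+T[1],d)+.5-[w[0]-20,w[1]-20])*6-.5
            cv2.polylines(im,[cv2.convexHull(u.round().astype(np.int32))],True,col,1)
    M=R.from_euler('z',ca).as_matrix()
    dr(PF[:2]+PF[4:],(M,np.array([x[0],x[1],z])),(0,255,255))
    dr([box(-50,135,-65,65,12,12),box(-40,50,38,50,30,30),box(-40,50,-50,-38,30,30)],(M,np.array([cx,cy,0])),(0,0,255))
    cv2.imwrite(f"pics/o6_{c}.png",im)
E
```

```text
pred PF [0.54864743 0.25617992] 0.055892262334110696
top 1 [119.5, 201.4, 155.2, 290.0]
top [0.5503 0.2566] 88.890625 cradle frame [-0.0111 -0.0006]
side 1 [238.5, 262.6, 326.9, 310.2]
side [0.5481 0.256 ] 48.453125 cradle frame [-0.0101  0.001 ]
```

View pics/o6_top.png

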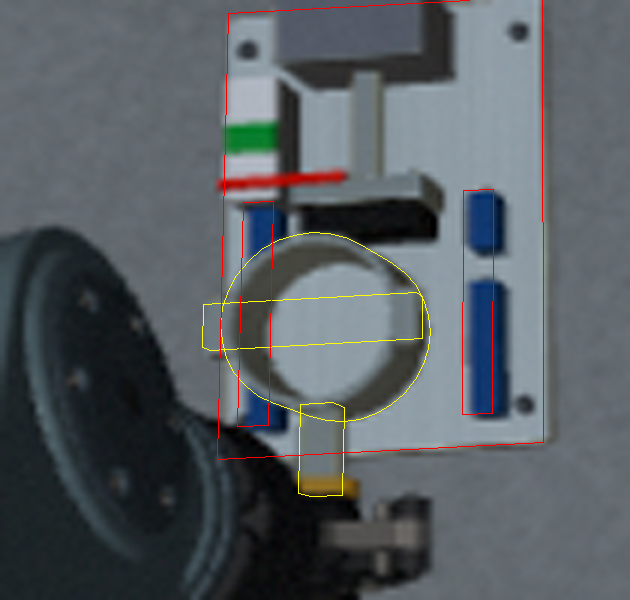

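View pics/o6_side.png

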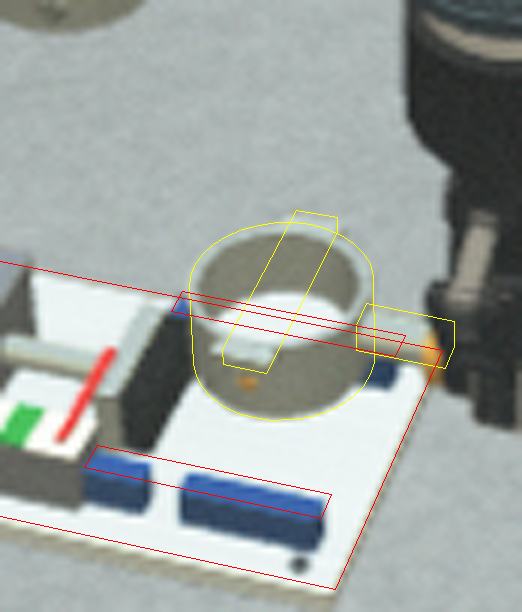

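Emit:
move_arm(rows="0 0.1 0.6 0 0 0 0; 0 0 0.8 0 0 0 0; 0 0 0.8 0 0 0 0; 0 0 0.7 0 0 0 0; 0 0 0.5 0 0 0 0; 0 0 0.3 0 0 0 0; 0 0 0.2 0 0 0 0; 0 0 0.1 0 0 0 0; 0 0 0 0 0 0 0; 0 0 0 0 0 0 0; 0 0 0 0 0 0 0")

```text
time_s: 12.1
eef_pos: [0.4604, 0.2511, 0.0952]
eef_rot: [-0.0, 0.727, -0.686, 0.0]
wrist_force: [0.4, -0.9, -4.0]
opening: 0.271
```

```bash
python3 - <<'E'
from bench import ctrl
from h import *
o=ctrl.get_obs();state(o); print("pf z",.006+o["eef_pos"][2]-.0851)
for c,w in (("top",(90,130,250,270)),("side",(150,210,330,350))):
    d=ctrl.camera(c); a=d["color"]
    cv2.imwrite(f"pics/{c}7.png",cv2.resize(a[w[1]:w[3],w[0]:w[2]],None,fx=4,fy=4,interpolation=cv2.INTER_CUBIC))
E
```

```text
t 12.1 pos [0.4604 0.2511 0.0952] xaxis deg -86.67 z [ 5.e-04  1.e-04 -1.e+00] F [ 0.38 -0.92 -3.98] T [-0.025  0.154 -0.01 ] op 0.271
pf z 0.016054683356568386
```

View pics/top7.png

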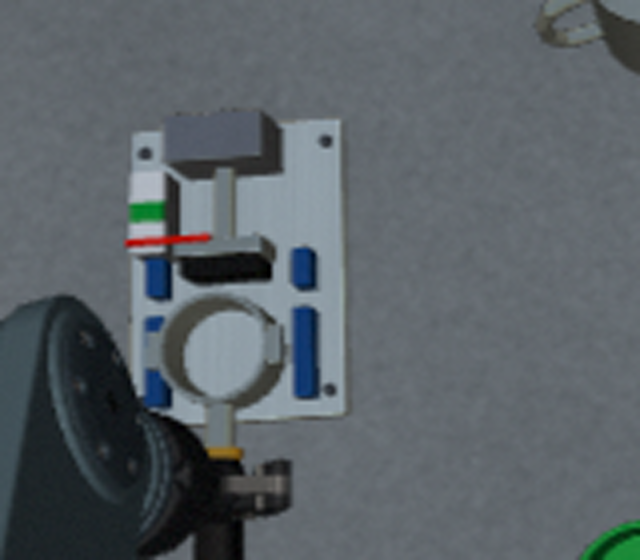

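View pics/side7.png

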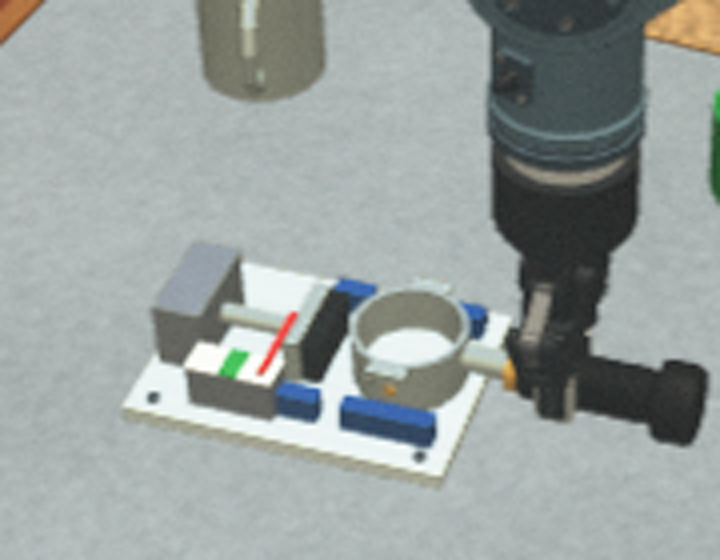

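```bash
cat > hf.py <<'E'
from bench import ctrl
from h import *
o=ctrl.get_obs(); state(o); p=o["eef_pos"]; yaw=.0581
pf=p[:2]+.0875*np.array([np.cos(yaw),np.sin(yaw)]); z=.006+p[2]-.0851
CR={"top":(.5614,.2577,.0513),"side":(.5583,.2557,.0697)}
for c,w,ctr in (("top",(112,185,170,240),(140,250)),("side",(228,255,272,320),(282,300))):
    d=ctrl.camera(c)
    t=[k for n in ("portafilter","handle") for k in ctrl.trace(c,n) if np.hypot(*(np.array([k["bbox"][0]+k["bbox"][2],k["bbox"][1]+k["bbox"][3]])/2-ctr))<25]
    for k in t[:2]:
        x,f=headfit(d,k["region"],w,z,pf,CR[c][2]); cx,cy,ca=CR[c]
        print(c,k["bbox"],x.round(4),f,"cradle frame",(R.from_euler('z',-ca).as_matrix()[:2,:2]@(x-[cx,cy])).round(4))
E
python3 hf.py; python3 - <<'E'
import cv2
a=cv2.imread("pics/top7.png")
cv2.imwrite("pics/top7z.png",cv2.resize(a[210:430,110:370],None,fx=2.7,fy=2.7,interpolation=cv2.INTER_CUBIC))
E
```

```text
t 12.2 pos [0.4604 0.2511 0.0951] xaxis deg -86.68 z [ 4.e-04  1.e-04 -1.e+00] F [-0.16  0.19 -4.04] T [-0.057  0.225 -0.023] op 0.272
top [127.2, 203.3, 161.0, 289.0] [0.5488 0.2572] 43.3125 cradle frame [-0.0126  0.0001]
top [126.6, 204.1, 159.4, 290.0] [0.5489 0.2572] 49.46875 cradle frame [-0.0125  0.0001]
side [236.2, 278.2, 326.7, 319.2] [0.5471 0.2551] 77.546875 cradle frame [-0.0112  0.0002]
side [239.3, 281.5, 328.2, 320.8] [0.5453 0.2594] 133.453125 cradle frame [-0.0127  0.0046]
```

View pics/top7z.png

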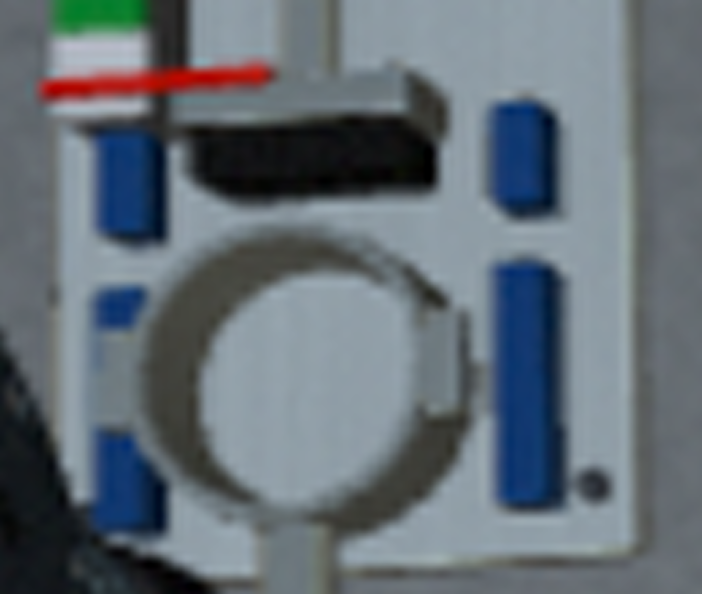

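Emit:
move_arm(rows="0 0 0.15 0 0 0 0; 0 0 0.15 0 0 0 0; 0 0 0.1 0 0 0 0; 0 0 0.05 0 0 0 0; 0 0 0 0 0 0 0; 0 0 0 0 0 0 0; 0 0 0 0 0 0 0")

```text
time_s: 13.2
eef_pos: [0.4601, 0.2511, 0.0909]
eef_rot: [0.0, 0.727, -0.686, -0.0]
wrist_force: [-5.4, -2.0, 5.5]
opening: 0.27
```

```bash
python3 hf.py
```

```text
t 13.2 pos [0.4601 0.2511 0.0909] xaxis deg -86.67 z [-3.e-04 -2.e-04 -1.e+00] F [-5.4  -2.01  5.53] T [-0.306  0.479 -0.047] op 0.27
top [126.8, 203.4, 160.4, 288.4] [0.5492 0.2569] 42.421875 cradle frame [-0.0122 -0.0002]
top [127.9, 205.2, 162.1, 289.2] [0.5493 0.2569] 45.0625 cradle frame [-0.0121 -0.0002]
side [237.5, 278.2, 327.2, 322.5] [0.5465 0.2553] 85.375 cradle frame [-0.0118  0.0004]
side [237.6, 280.1, 329.1, 323.0] [0.5473 0.2548] 89.875 cradle frame [-0.0111 -0.0002]
```

Emit:
move_arm(rows="0 0 -0.08 0 0 0 0; 0 -0.1 0 0 0 0 0; 0 -0.2 0 0 0 0 0; 0 -0.3 0 0 0 0 0; 0 -0.3 0 0 0 0 0; 0 -0.3 0 0 0 0 0; 0 -0.3 0 0 0 0 0; 0 -0.3 0 0 0 0 0; 0 -0.2 0 0 0 0 0; 0 0 0 0 0 0 0; 0 0 0 0 0 0 0")

```text
time_s: 14.6
eef_pos: [0.4787, 0.2522, 0.0911]
eef_rot: [0.002, 0.727, -0.686, -0.001]
wrist_force: [-11.0, -1.8, 7.6]
opening: 0.269
```

```bash
python3 - <<'E'
from bench import ctrl
from h import *
o=ctrl.get_obs();state(o); print("pf z",.006+o["eef_pos"][2]-.0851)
for c,w in (("top",(90,130,250,270)),("side",(150,210,330,350))):
    d=ctrl.camera(c); a=d["color"]
    cv2.imwrite(f"pics/{c}8.png",cv2.resize(a[w[1]:w[3],w[0]:w[2]],None,fx=4,fy=4,interpolation=cv2.INTER_CUBIC))
E
```

```text
t 14.6 pos [0.4787 0.2522 0.0911] xaxis deg -86.66 z [-4.1e-03 -7.0e-04 -1.0e+00] F [-10.99  -1.82   7.57] T [-0.123  1.305 -0.004] op 0.269
pf z 0.011977261888731341
```

View pics/top8.png

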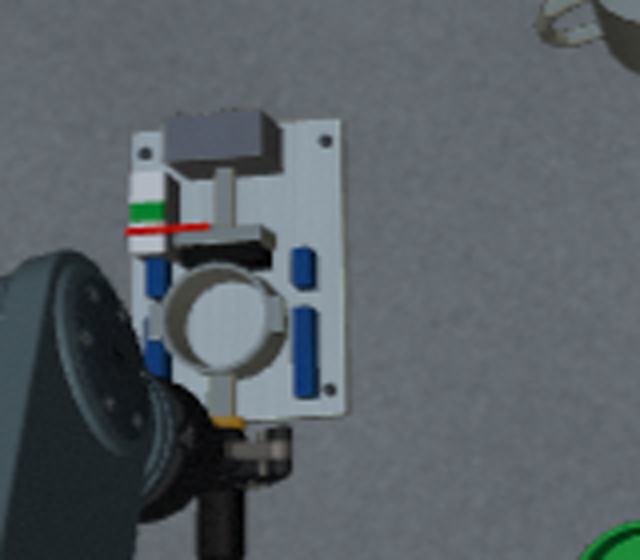

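View pics/side8.png

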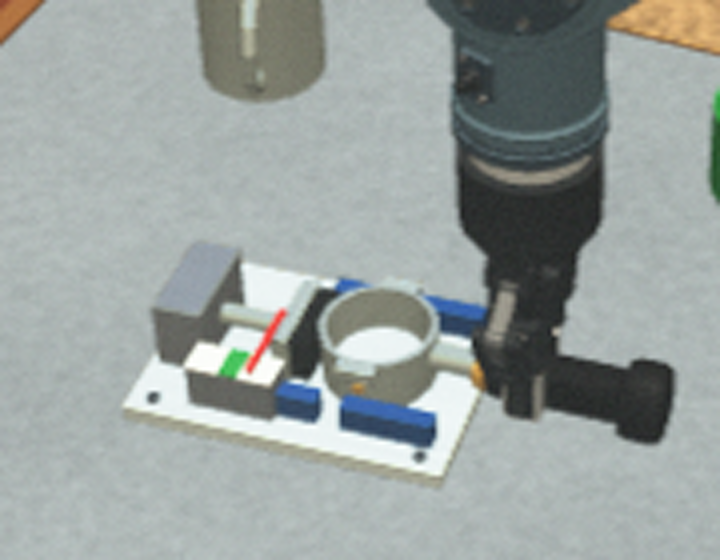

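Emit:
move_arm(rows="0 0 -0.06 0 0 0 0; 0 -0.1 0 0 0 0 0; 0 -0.2 0 0 0 0 0; 0 -0.2 0 0 0 0 0; 0 -0.2 0 0 0 0 0; 0 -0.2 0 0 0 0 0; 0 -0.2 0 0 0 0 0; 0 -0.1 0 0 0 0 0; 0 0 0 0 0 0 0; 0 0 0 0 0 0 0; 0 0 0 0 0 0 0")

```text
time_s: 15.8
eef_pos: [0.4891, 0.2528, 0.0911]
eef_rot: [0.003, 0.728, -0.686, -0.002]
wrist_force: [-16.0, -1.5, 10.3]
opening: 0.272
```

```bash
cat > p.py <<'E'
import sys
from bench import ctrl
from h import *
n=sys.argv[1]
o=ctrl.get_obs();state(o); print("pf z",.006+o["eef_pos"][2]-.0851)
ims=[]
for c,w in (("top",(110,150,180,220)),("side",(180,260,280,340))):
    d=ctrl.camera(c); a=d["color"].astype(int)
    B,G,Rr=a[...,0],a[...,1],a[...,2]
    sub=np.zeros(a.shape[:2],bool); sub[w[1]:w[3],w[0]:w[2]]=1
    for nm,m in (("red",(Rr>120)&(G<60)&(B<60)&sub),("green",(G>100)&(Rr<70)&(B<80)&sub)):
        ys,xs=np.nonzero(m); pts=np.array([xs,ys]).T
        if len(pts):
            print(c,nm,len(pts),"mean",pts.mean(0).round(2),"min",pts.min(0),"max",pts.max(0))
    if True:
        CR={"top":(.5614,.2577,.0513),"side":(.5583,.2557,.0697)}[c]
        M=R.from_euler('z',CR[2]).as_matrix()
        for t in (0,10,14,20,26):
            print(c,"pointer end at travel",t,proj((np.array([[55+t,44,46.5]])/1000)@M.T+[CR[0],CR[1],0],d).round(1))
    ims.append(cv2.resize(d["color"][w[1]:w[3],w[0]:w[2]],(400,int(400*(w[3]-w[1])/(w[2]-w[0]))),interpolation=cv2.INTER_CUBIC))
cv2.imwrite(f"pics/{n}.png",np.hstack(ims))
E
python3 p.py b9
```

```text
t 15.8 pos [0.4891 0.2528 0.0911] xaxis deg -86.64 z [-0.0079 -0.0013 -1.    ] F [-16.02  -1.46  10.29] T [-0.08   2.166  0.   ] op 0.272
pf z 0.01200983770881306
top red 31 mean [131.35 182.71] min [121 182] max [141 184]
top green 9 mean [125.22 181.11] min [122 181] max [129 182]
top pointer end at travel 0 [[124.9 189.5]]
top pointer end at travel 10 [[125.  185.4]]
top pointer end at travel 14 [[125.  183.8]]
top pointer end at travel 20 [[125.1 181.3]]
top pointer end at travel 26 [[125.1 178.8]]
side pointer end at travel 0 [[217.  299.6]]
side pointer end at travel 10 [[212.7 298.7]]
side pointer end at travel 14 [[211.  298.3]]
side pointer end at travel 20 [[208.4 297.8]]
side pointer end at travel 26 [[205.8 297.2]]Traceback (most recent call last):
  File "p.py", line 21, in <module>
    cv2.imwrite(f"pics/{n}.png",np.hstack(ims))
                                ~~~~~~~~~^^^^^
    return _nx.concatenate(arrs, 1, dtype=dtype, casting=casting)
           ~~~~~~~~~~~~~~~^^^^^^^^^^^^^^^^^^^^^^^^^^^^^^^^^^^^^^^
ValueError: all the input array dimensions except for the concatenation axis must match exactly, but along dimension 0, the array at index 0 has size 400 and the array at index 1 has size 320
```

```bash
sed -i 's/(180,260,280,340)/(180,245,280,345)/' p.py; python3 p.py b9 | grep -v end
```

```text
t 15.9 pos [0.4891 0.2529 0.0911] xaxis deg -86.64 z [-0.0078 -0.0013 -1.    ] F [-17.54  -1.43   9.59] T [-0.049  2.058  0.058] op 0.266
pf z 0.012023177780607894
top red 31 mean [131.35 182.71] min [121 182] max [141 184]
top green 9 mean [125.22 181.11] min [122 181] max [129 182]
```

View pics/b9.png

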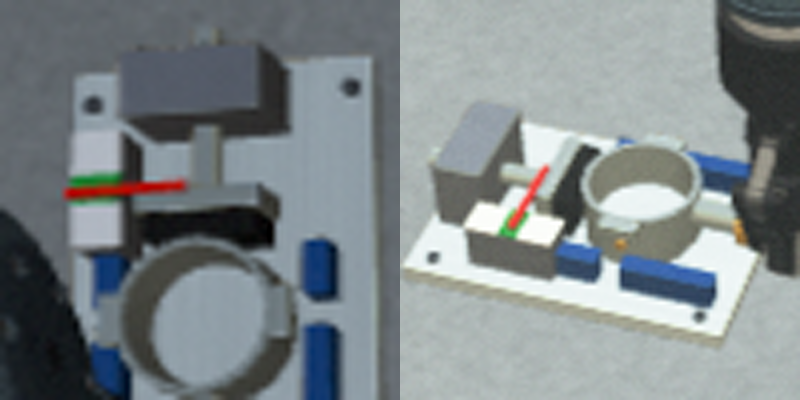

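Emit:
move_arm(rows="0 0 -0.05 0 0 0 0; 0 -0.1 -0.05 0 0 0 0; 0 -0.1 0 0 0 0 0; 0 0 0 0 0 0 0; 0 0 0 0 0 0 0; 0 0 0 0 0 0 0; 0 0 0 0 0 0 0; 0 0 0 0 0 0 0")

```text
time_s: 16.8
eef_pos: [0.4916, 0.2529, 0.0914]
eef_rot: [0.003, 0.727, -0.686, -0.002]
wrist_force: [-11.3, -0.1, 0.5]
opening: 0.273
```

```bash
python3 p.py b10 | grep -v end; sed -i 's/(112,185,170,240)/(112,180,170,230)/; s/(228,255,272,320),(282,300)/(222,255,262,318),(276,300)/; s/(140,250)/(140,240)/' hf.py; python3 hf.py
```

```text
t 16.8 pos [0.4916 0.2529 0.0914] xaxis deg -86.65 z [-0.0064 -0.0011 -1.    ] F [-11.33  -0.06   0.5 ] T [0.087 1.441 0.111] op 0.273
pf z 0.012295032420172505
top red 30 mean [131.37 181.63] min [121 181] max [141 183]
top green 9 mean [126. 184.] min [122 184] max [130 184]
t 16.9 pos [0.4917 0.2529 0.0914] xaxis deg -86.65 z [-0.0064 -0.0011 -1.    ] F [-12.05  -0.25   0.83] T [0.026 1.456 0.097] op 0.272
top [127.5, 190.1, 162.0, 276.2] [0.5805 0.2586] 56.078125 cradle frame [ 0.0192 -0.    ]
top [126.0, 192.2, 159.1, 275.1] [0.5799 0.2588] 115.15625 cradle frame [0.0186 0.0001]
side [222.8, 275.4, 312.5, 323.1] [0.5773 0.2586] 86.21875 cradle frame [0.0192 0.0015]
side [226.7, 276.4, 313.4, 322.1] [0.5772 0.2588] 83.765625 cradle frame [0.0191 0.0018]
```

View pics/b10.png

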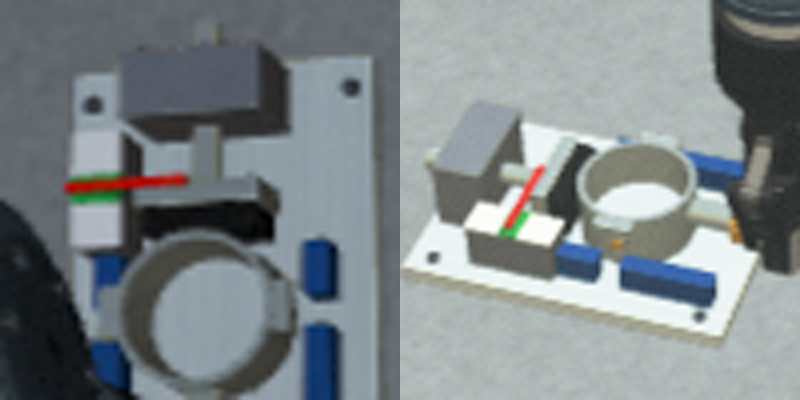

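Emit:
move_arm(rows="0 0 0 0 0 0 0; 0 0 0 0 0 0 0; 0 0 0 0 0 0 0; 0 0 0 0 0 0 0; 0 0 0 0 0 0 0; 0 0 0 0 0 0 0; 0 0 0 0 0 0 0; 0 0 0 0 0 0 0; 0 0 0 0 0 0 0; 0 0 0 0 0 0 0")

```text
time_s: 18.2
eef_pos: [0.4916, 0.2529, 0.0914]
eef_rot: [0.003, 0.727, -0.686, -0.002]
wrist_force: [-11.1, 0.3, 1.7]
opening: 0.275
```

```bash
python3 p.py b11 | grep -v end; python3 hf.py | grep cradle; python3 - <<'E'
from bench import ctrl
for n in ("jug","cup","tamper"): ctrl.camera("top"); print(n,[(k["bbox"],k["confidence"]) for k in ctrl.look_for("top",n)][:1])
E
```

```text
t 18.2 pos [0.4916 0.2529 0.0914] xaxis deg -86.65 z [-0.0065 -0.0011 -1.    ] F [-11.11   0.3    1.67] T [0.107 1.411 0.081] op 0.275
pf z 0.012298232163125547
top red 30 mean [131.37 181.63] min [121 181] max [141 183]
top green 9 mean [126. 184.] min [122 184] max [130 184]
top [126.0, 191.3, 161.5, 276.9] [0.5807 0.2585] 53.71875 cradle frame [ 0.0193 -0.0002]
top [127.2, 190.5, 159.7, 275.0] [0.5795 0.2582] 61.296875 cradle frame [ 0.0181 -0.0005]
side [227.5, 274.9, 314.0, 323.6] [0.5774 0.2578] 65.921875 cradle frame [0.0192 0.0008]
side [225.1, 276.7, 315.7, 322.2] [0.5773 0.2586] 64.84375 cradle frame [0.0191 0.0016]
jug [([223.0, 100.8, 273.1, 147.8], 0.76)]
cup [([231.7, 260.4, 272.6, 315.0], 0.79)]
tamper [([417.9, 165.4, 447.9, 191.9], 0.65)]
```

View pics/b11.png

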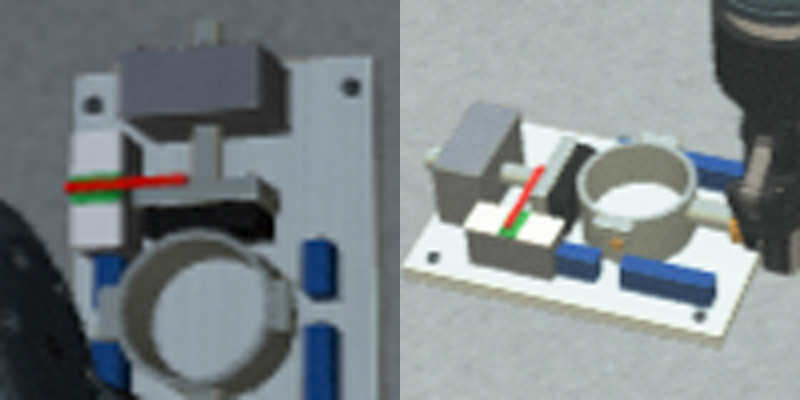

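```bash
python3 -c "
from bench import ctrl
print(ctrl.hand_in())"
```

```text
the job is handed in; nothing more can be done
None
```

I handed the job in at 18.2 s with the gripper still holding the handle and the red pointer inside the green band. The hand-in gave no verdict, so what follows is only my own checks.

I gripped the handle about 88 mm behind the head's centre and lifted the portafilter about 12 cm clear of the mat. I then carried it over to the cradle and lowered its head between the cheeks at about x = -12 mm. The push went in small steps. I twice eased off the downward pressure, because friction on the plate was adding to the push.

The last checks, after about 1.3 s without any commanded movement:
- **Pointer:** it stands in the green band in both views, at about 19 to 20 mm of travel. The side camera was not compared numerically for this.
- **Push:** the wrist force along the push was about 11 N and steady. That includes an estimated 2 N of plate friction, so I put the force on the stop itself at about 9 to 10 N. I did not measure it directly.
- **Head position:** it is within about 2 mm of the midline, and its height, worked out from the gripper, is about 12 mm. The gripper leans by less than 0.01 rad.
- **Stillness:** the arm position and the pointer did not change between the last two looks.
- **Bystanders:** the jug, cup and tamper are where they were at the start, to within about 2 pixels.

Two readings disagreed. The two cameras differed by up to about 3 mm in position and 0.02 rad in angle, so I compared the portafilter with the cradle within each camera's own picture. One side-camera reading before set-down put the head 4.6 mm off the midline, but the others did not show it and it did not come back.

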